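Open the sloping slide-lid case and fetch the honing stone

TASK

Open the sloping wooden case: lift its lid up over the lip at the low end, slide it out of its grooves, and lay it flat on the middle of the cork mat with its grip bar up. Then take the honing stone out of the case and lay it in the white enamel tray, stone side up. Leave the other things on the bench where they are.

Things in the scene. Friction and masses are not known exactly. Their poses are not given: they have to be found in the camera images.
- case: Fixed wooden case on a dark stand, 175 x 152 mm on the bench, 215 mm high at the back. The box slopes 0.5 rad (28.6 deg), low end at -x, rising to +x. Origin on the bench under the stand's middle, z vertical. Inside the box: 134 mm along the slope, 116 mm across, floor 34 mm below the ledges that carry the lid. High end closed. The rails over the grooves leave 116 mm free between them.
- case_lip (a point): Middle of the lip's top edge at the case's low end. Axes of the sloping box: +x uphill along the grooves, +z square out of it. The lip is 10 mm thick, its top 5 mm above the ledges: the lid must rise over 5 mm along z to pass and meets the rails at 10 mm. Grooves 16 mm high run from x = -5 to +139 mm, rail tops at z = 17 mm, box floor at z = -39 mm.
- lid: Loose wooden lid, 130 (x) x 134 (y) x 6 mm, with a grip bar on top across its middle: 14 mm thick (x), 70 mm long (y), rising 26 mm above the lid. 0.1 to 0.21 kg. Origin: centre of its underside, +z out through the bar. Starts on the case's ledges, sloping with it, +x uphill, low edge 2 mm behind the lip, 3.5 mm play to each side.
- hone: Loose honing stone: dark wooden base 36 (x) x 95 (y) x 9 mm with a grey stone 30 x 87 x 20 mm on it, 29 mm high, 0.15 to 0.31 kg. Origin: centre of the base's underside, +z up through the stone. Starts under the lid on the case's sloping floor, lying crosswise in mid-slope (x uphill), up to 8 mm off the middle. Two cleats 8 mm high, 60 mm apart, hold its ends on the downhill side.
- lid_edge (a point): Middle of the lid's low edge, on its underside: 65 mm from the lid's origin along its -x.
- mat_pad: Cork mat fixed on the bench, 200 (x) x 165 (y) x 6 mm. Origin at the centre of its underside, top at z = 6 mm.
- tray: Shallow white enamel tray fixed on the bench, outside 180 (x) x 150 (y) x 22 mm, walls and floor 5 mm. Origin at the centre of its underside.
- jar: Bystander: jar with a lid, diameter 54 mm, 65 mm high, stands among the task's things. Origin at the centre of its foot.
- nugget: Bystander: raw stone, about 62 mm across, 44 mm high, stands among the task's things. Origin at the centre of its foot.
- brush: Bystander: brush lying at the back of the bench.
- wrench: Bystander: wrench lying at the back of the bench.
- disc: Bystander: grey grinding disc 110 mm across, 10 mm thick, lying nearer the robot on its left.
- dish: Bystander: white plate 120 mm across, 20 mm high, nearer the robot on its right.
- gouge: Bystander: hand tool with a wooden handle, 165 mm long, 24 mm high, lying at the back of the bench.

How it is judged (in metres and radians):
On the way, in this order (a step that is already met when the one before it is completed fails the run):
1. the low edge of the lid is lifted above the lip, the lid still in its grooves (z of lid_edge in the frame of case_lip between 0 and 0.025 m and x of lid_edge in the frame of case_lip above -0.03 m).
2. the lid is slid out at the low end (its middle is more than 45 mm beyond the lip, less than 40 mm above it) (x of lid in the frame of case_lip below -0.045 m and z of lid in the frame of case_lip below 0.04 m).
3. the lid lies flat on the cork mat, released, while the stone is still in the case (horizontal distance between lid and mat_pad below 0.05 m and angle between lid's own z axis and vertical below 0.1 rad and z of lid in the frame of mat_pad between 0.002 and 0.011 m and contact force between lid and the fingers below 0.2 N and linear speed of lid below 0.02 m/s and x of hone in the frame of case_lip above 0 m), for 0.2 s.
4. the honing stone lies in the tray, released (x of hone in the frame of tray between -0.085 and 0.085 m and y of hone in the frame of tray between -0.07 and 0.07 m and angle between hone's own z axis and vertical below 0.12 rad and z of hone in the frame of tray below 0.01 m and contact force between hone and the fingers below 0.2 N and linear speed of hone below 0.02 m/s), for 0.2 s.
At the end, for the whole second after the job is handed in: The lid lies flat (within 0.1 rad, grip bar up) on the cork mat, its centre within 50 mm of the mat's centre; the honing stone lies flat (within 0.12 rad, stone up) on the tray's floor, inside its walls; both are released and at rest (all of step 4 and horizontal distance between lid and mat_pad below 0.05 m and angle between lid's own z axis and vertical below 0.1 rad and z of lid in the frame of mat_pad between 0.002 and 0.011 m and contact force between lid and the fingers below 0.2 N and linear speed of lid below 0.02 m/s); the robot touches nothing.
It fails at once if a bystander is moved more than 30 mm (distance of any of jar, nugget, brush, wrench, disc, dish, gouge from where it was at the start of the episode above 0.03 m).
It also fails if it takes over 70 s, if anything falls off the work surface, if the arm or the gripper's body presses on something with over 40 N, if the wrist force passes 120 N, or if a joint passes its speed limit or range.

ROBOT

A 6-joint arm with a two-finger parallel gripper is mounted at the origin on the work surface. World frame = base frame: x ahead of the robot, y to its left, z up, the work surface at z = 0. Lengths are in mm, angles in rad, forces in N, time in s.
With the tool pointing down it reaches from about 275 to 850 mm from the base axis. Payload 19 kg.
Tool frame: the origin (TCP) lies at the very end of the fingers, on their centre line; the grasp point (between the pads) lies env.pinch_z behind it (env.pinch_z is the distance from the TCP to the grasp point, in mm); z points along the fingers, y is the line along which they close (so a half turn about z gives the same grasp; the last joint's range is limited). The gripper opens to 85 mm and grips with 20 to 120 N. Pads are 22 mm wide; open, the fingers measure 114 mm over their backs; the gripper's body (76 mm by 85 mm) begins 54 mm behind the grasp point. The pads swing forward as they close: fully open they stand 13 mm farther back than shut.
Start: joints at [1.162, 0.15, 1.437, -0, 1.554, -0.134], TCP at [156.034, 553.393, 231.267] pointing down, gripper open.
Joint ranges: [-2.8, 2.8], [-0.68, 2.1], [0.12, 2.68], [-1.39, 4.53], [0.16, 2.79], [-2.81, 2.81]. Speed limits (rad/s): [1.89, 1.89, 2.22, 3.01, 3.01, 3.01].

INTERFACE

Orientations are given as a 3x3 rotation matrix whose columns are the frame's x, y, z axes.
In Python, from bench import env, camrig gives the robot as it stands (env), with the cameras (camrig).
- The arm moves only by the shell command python3 shift.py 'ROWS' [OPENING]. ROWS is rows parted by semicolons, their numbers by spaces, 1 to 5 of them, each of 6 numbers: dx, dy, dz in mm, then a rotation vector rx, ry, rz in rad; each row shifts and turns the commanded pose from where the row before left it, along the tool's axes as they then stand; what a row does not reach is not made up. A row lasts 1/12 s, in which the tool goes at most 41.7 mm and 0.125 rad, less where a joint would pass 70% of its speed; a pose out of reach is approached as far as the arm can. OPENING is the finger opening in mm, set as the command begins (- or left out keeps the last). The fingers move at their own pace and stop on an object; the grip force is fixed at half the most. Time passes only in rows, so rows that do not move let the fingers close. It prints the time, the measured TCP pose, the force, the opening and the grip force at its end.
- env.read_state(): the state, without advancing time (a new reading comes with each control period).
- camrig.camera(name): name is "scene" or "top" or "wrist"; returns the picture (480x640x3 uint8, red, green, blue); there is no depth.
- camrig.calibration(name): a dict with "camera_matrix" (3x3 intrinsics, pixels), "pose" (4x4, takes a point from camera to world coordinates). Camera axes: x right, y up, looking along -z (the intrinsics and any distortion apply to the point x, -y, -z); pixel columns grow to the right and rows downward; lengths in mm; the calibration is good to about 2 mm. A picture is of the moment at which its call begins: read the wrist's pose just before it. calibration takes no time and is no camera call; for the wrist camera it gives the pose at the moment of the call.
- env.finish_job(): hands the job in; it is judged then, once.
The state is a dict: "time": time; "joints": joint angles; "joint_velocities": joint speeds; "joint_torque": joint torques, N m; "tool_pos": TCP position; "tcp_rot": TCP orientation; "wrist_force": force on the tool from outside, world axes, zero at the start; "wrist_torque": the same for the moment, N m; "opening": finger opening in mm; "grip_force": force on a finger pad.
Only numpy, scipy, OpenCV 4.12 (cv2) and the standard library are available. Lean on these libraries where they do the work, as an engineer would, in place of code of your own. Each camera call takes 0.05 s, during which the arm holds its last target. There are 200 camera calls.

## Working session

There is one attempt and no reset: what is moved stays moved. The work goes in short steps, Python scripts to look and compute and a shell command to move; the robot and the scene stay as the last step left them, time stands still between calls to the robot, and variables do not carry over. Pictures are saved under pics/ and viewed, at most 10 in all, crops included, and the job is handed in when it is done.

```bash
ls; mkdir -p pics; python3 - <<'E'
from bench import env, camrig
import cv2,numpy as np
s=env.read_state();print(s['time'],s['tool_pos'],s['tcp_rot'],env.pinch_z)
for n in ['scene','top']:
    im=camrig.camera(n);cv2.imwrite(f'pics/{n}0.png',im[:,:,::-1])
    c=camrig.calibration(n);print(n,np.round(c['camera_matrix'],1).tolist(),np.round(c['pose'],3).tolist(),[k for k in c])
E
```

```text
bench.py
pics
shift.py
0.0 [155.95774619 553.19999072 230.67730824] [[-9.62481537e-01  2.71346740e-01 -4.87322122e-04]
 [ 2.71347127e-01  9.62480903e-01 -1.11721637e-03]
 [ 1.65885216e-04 -1.20753359e-03 -9.99999257e-01]] 18.700000000000003
scene [[542.6, 0.0, 327.1], [0.0, 542.6, 233.1], [0.0, 0.0, 1.0]] [[0.662, -0.485, 0.572, 1110.119], [0.75, 0.415, -0.516, -485.253], [0.013, 0.77, 0.638, 758.3], [0.0, 0.0, 0.0, 1.0]] ['camera_matrix', 'pose']
top [[603.9, 0.0, 322.1], [0.0, 603.9, 233.5], [0.0, 0.0, 1.0]] [[-0.009, 0.99, -0.142, 385.187], [-1.0, -0.009, 0.003, -12.599], [0.002, 0.142, 0.99, 1214.049], [0.0, 0.0, 0.0, 1.0]] ['camera_matrix', 'pose']
```

View pics/scene0.png

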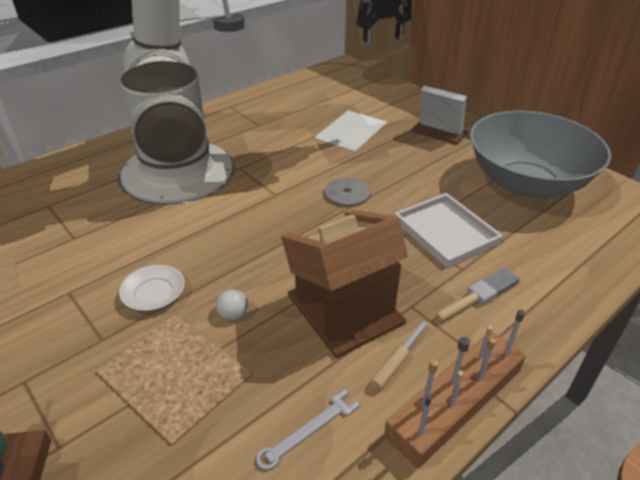

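View pics/top0.png

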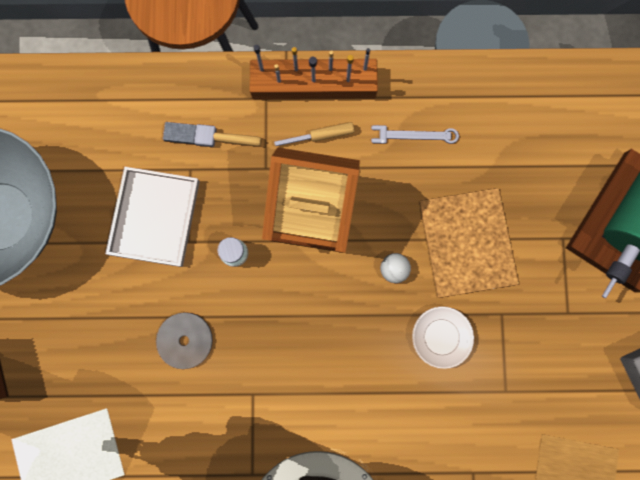

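The scene view shows the case at about (345,275) with its lid, the mat at (172,375), the tray at (448,228) and the nugget at (232,305). In the top view the case is at (312,203) with the bar at (309,204). Also there: tray (153,217), mat (469,243), jar (232,250), nugget (397,268), dish (443,338) and disc (185,341).

```bash
cat > h.py <<'E'
from bench import env, camrig
import cv2,numpy as np
def ray(cal,uv):
    K,P=cal['camera_matrix'],np.array(cal['pose']);d=np.linalg.inv(K)@[uv[0],uv[1],1]
    d=P[:3,:3]@[d[0],-d[1],-d[2]];return P[:3,3],d/np.linalg.norm(d)
def onz(cal,uv,z):
    o,d=ray(cal,uv);return o+d*(z-o[2])/d[2]
def tri(rays):
    A=np.zeros((3,3));b=np.zeros(3)
    for o,d in rays:
        M=np.eye(3)-np.outer(d,d);A+=M;b+=M@o
    p=np.linalg.solve(A,b);return p,max(np.linalg.norm(np.cross(p-o,d)) for o,d in rays)
def proj(cal,p):
    P=np.array(cal['pose']);q=P[:3,:3].T@(np.array(p)-P[:3,3]);q=cal['camera_matrix']@[q[0],-q[1],-q[2]];return q[:2]/q[2]
E
python3 - <<'E'
from h import *
c=camrig.calibration('top');s=camrig.calibration('scene')
im=cv2.imread('pics/top0.png');hsv=cv2.cvtColor(im,cv2.COLOR_BGR2HSV)
# mat: high local texture / tray: white
g=cv2.cvtColor(im,cv2.COLOR_BGR2GRAY)
w=(cv2.inRange(hsv,(0,0,120),(180,60,255)))
w[:, :100]=0;w[:150]=0;w[280:]=0;w[:,205:]=0
ct=max(cv2.findContours(w,0,2)[0],key=cv2.contourArea);r=cv2.minAreaRect(ct);print('tray',r,[onz(c,p,22).round(0)for p in cv2.boxPoints(r)])
print('trayc',onz(c,r[0],22).round(1))
q=np.array([[422,202],[499,189],[519,287],[439,297]])
print('mat',[onz(c,p,6).round(0)for p in q],onz(c,q.mean(0),6).round(1))
for n,t,v in [('bar',(309,204),(340,227)),('matc',(469,243),(172,375)),('trayc',(153,217),(448,228)),('nug',(397,267),(232,304))]:
    p,e=tri([ray(c,t),ray(s,v)]);print(n,p.round(1),round(e,1))
for n,t,z in [('jar',(232,250),65),('dish',(443,338),20),('lipL',(266,242),130),('lipR',(345,251),130),('topL',(275,152),215),('topR',(358,160),215)]: print(n,onz(c,t,z).round(0))
st=env.read_state();T=np.eye(4);T[:3,:3]=st['tcp_rot'];T[:3,3]=st['tool_pos']
wc=camrig.calibration('wrist');print(np.round(np.linalg.inv(T)@wc['pose'],2),wc['camera_matrix'])
im2=np.hstack([cv2.resize(im[140:260,250:370],(500,500),interpolation=2)]);sc=cv2.imread('pics/scene0.png')[200:290,270:420]
E
```

```text
tray ((151.38461303710938, 216.07693481445312), (76.48529052734375, 92.17459106445312), 11.309932708740234) [array([520., 415.,  22.]), array([704., 386.,  22.]), array([671., 233.,  22.]), array([488., 265.,  22.])]
trayc [594.7 324.8  22. ]
mat [array([ 622., -221.,    6.]), array([ 647., -379.,    6.]), array([ 447., -409.,    6.]), array([ 429., -248.,    6.])] [ 535.2 -314.2    6. ]
bar [588.9   9.3 176.2] 3.7
matc [ 538.3 -313.    -1.1] 1.7
trayc [597.7 327.9  10.6] 4.2
nug [ 489.7 -161.    24. ] 3.4
jar [520. 156.  65.]
dish [ 349. -250.   20.]
lipL [526.  85. 130.]
lipR [509. -57. 130.]
topL [670.  63. 215.]
topR [654. -78. 215.]
[[  -0.      0.95    0.32   81.53]
 [   1.      0.      0.      1.04]
 [   0.      0.32   -0.95 -142.45]
 [   0.      0.      0.      1.  ]] [[339.12212489   0.         320.71151157]
 [  0.         339.12212489 244.60090797]
 [  0.           0.           1.        ]]
```

```bash
cat >> h.py <<'E'
from scipy.spatial.transform import Rotation as Ro
from scipy.linalg import logm,expm
def Rcase(psi,a=0.5):
    cx=np.array([np.cos(a)*np.cos(psi),np.cos(a)*np.sin(psi),np.sin(a)]);cy=np.array([-np.sin(psi),np.cos(psi),0])
    return np.c_[cx,cy,np.cross(cx,cy)]
def Rtool(psi,a=0.5):
    R=Rcase(psi,a);return np.c_[R[:,1],R[:,0],-R[:,2]]
def H(R,p):
    T=np.eye(4);T[:3,:3]=R;T[:3,3]=p;return T
def state():
    s=env.read_state();return H(s['tcp_rot'],s['tool_pos'])
def plan(T1,T0=None,n=None):
    T0=state() if T0 is None else T0
    L=np.real(logm(np.linalg.inv(T0)@T1));v=L[:3,3];w=np.array([L[2,1],L[0,2],L[1,0]])
    m=max(np.linalg.norm(v)/41,np.linalg.norm(w)/.12);n=n or int(np.ceil(m))
    print('rows',n,'min',round(m,2),':',*np.round(v/n,2),*np.round(w/n,4),'| path',[ (T0@expm(L*k/4))[:3,3].round().tolist() for k in range(5)])
E
python3 - <<'E'
from h import *
R=Rtool(-.12);plan(H(R,np.array([589,9,182])-90*R[:,2]),n=20)
E
R='-36.2 1.2 1 -.0207 -.0176 .0692'
for i in 1 2 3 4; do :; done
python3 shift.py '-36.2 1.2 1 -.0207 -.0176 .0692; -36.2 1.2 1 -.0207 -.0176 .0692; -36.2 1.2 1 -.0207 -.0176 .0692; -36.2 1.2 1 -.0207 -.0176 .0692; -36.2 1.2 1 -.0207 -.0176 .0692'
python3 shift.py '-36.2 1.2 1 -.0207 -.0176 .0692; -36.2 1.2 1 -.0207 -.0176 .0692; -36.2 1.2 1 -.0207 -.0176 .0692; -36.2 1.2 1 -.0207 -.0176 .0692; -36.2 1.2 1 -.0207 -.0176 .0692'
python3 shift.py '-36.2 1.2 1 -.0207 -.0176 .0692; -36.2 1.2 1 -.0207 -.0176 .0692; -36.2 1.2 1 -.0207 -.0176 .0692; -36.2 1.2 1 -.0207 -.0176 .0692; -36.2 1.2 1 -.0207 -.0176 .0692'
python3 shift.py '-36.2 1.2 1 -.0207 -.0176 .0692; -36.2 1.2 1 -.0207 -.0176 .0692; -36.2 1.2 1 -.0207 -.0176 .0692; -36.2 1.2 1 -.0207 -.0176 .0692; -36.2 1.2 1 -.0207 -.0176 .0692'
python3 shift.py '0 0 0 0 0 0; 0 0 0 0 0 0'
python3 - <<'E'
from h import *
import pickle
T=state();c=camrig.calibration('wrist');im=camrig.camera('wrist');cv2.imwrite('pics/w1.png',im[:,:,::-1]);pickle.dump(c,open('w1.pkl','wb'));print(T.round(3))
E
```

```text
time: 0.52
tool_pos: [324.8, 485.7, 231.6]
tcp_rot: [[-0.807, 0.577, 0.124], [0.587, 0.808, 0.054], [-0.069, 0.116, -0.991]]
wrist_force: [0.6, 0.2, -0.2]
opening: 85.1
grip_force: 0.0
time: 0.93
tool_pos: [458.6, 365.1, 242.6]
tcp_rot: [[-0.55, 0.795, 0.256], [0.83, 0.554, 0.063], [-0.092, 0.247, -0.965]]
wrist_force: [0.5, -0.1, -0.8]
opening: 85.1
grip_force: 0.0
time: 1.35
tool_pos: [541.8, 205.7, 255.4]
tcp_rot: [[-0.225, 0.897, 0.379], [0.972, 0.234, 0.024], [-0.067, 0.374, -0.925]]
wrist_force: [1.0, 0.1, -0.7]
opening: 85.3
grip_force: 0.0
time: 1.77
tool_pos: [564.9, 27.0, 261.2]
tcp_rot: [[0.122, 0.87, 0.477], [0.992, -0.108, -0.057], [0.002, 0.48, -0.877]]
wrist_force: [0.5, 1.0, -0.1]
opening: 85.4
grip_force: 0.0
time: 1.93
tool_pos: [564.7, 27.2, 261.1]
tcp_rot: [[0.122, 0.871, 0.476], [0.993, -0.108, -0.057], [0.001, 0.479, -0.878]]
wrist_force: [0.0, 1.5, 0.1]
opening: 85.2
grip_force: 0.0
[[ 1.22000e-01  8.71000e-01  4.76000e-01  5.64658e+02]
 [ 9.93000e-01 -1.08000e-01 -5.70000e-02  2.71530e+01]
 [ 1.00000e-03  4.79000e-01 -8.78000e-01  2.61127e+02]
 [ 0.00000e+00  0.00000e+00  0.00000e+00  1.00000e+00]]
```

View pics/w1.png

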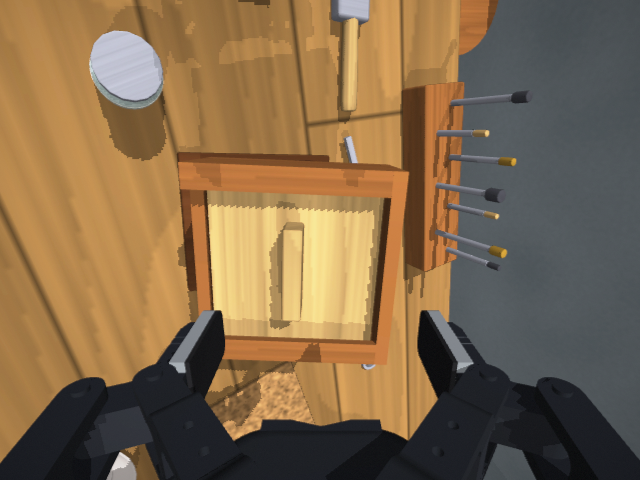

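The wrist view shows the case square to the tool. The bar's top face spans about (283..303, 228..322), the frame's outer corners are at (180,160), (407,172), (386,362), and the fingers' tips are at (215,320) and (425,320). Next I take a second wrist view from a shifted place.

```bash

python3 shift.py '20 -40 0 0 0 0; 20 -40 0 0 0 0; 0 0 0 0 0 0; 0 0 0 0 0 0' | head -2
python3 - <<'E'
from h import *
import pickle
T=state();c=camrig.calibration('wrist');im=camrig.camera('wrist')[:,:,::-1];cv2.imwrite('pics/w2.png',im);pickle.dump(c,open('w2.pkl','wb'))
a=cv2.imread('pics/w1.png')
A=cv2.resize(a[140:380,165:425],None,fx=1.5,fy=2.4)
c1=pickle.load(open('w1.pkl','rb'))
print(proj(c,onz(c1,(293,275),170)))
u,v=proj(c,onz(c1,(293,275),170)).astype(int);u0=max(u-130,0);v0=max(v-135,0)
B=cv2.resize(im[v0:v0+240,u0:u0+260],None,fx=1.5,fy=2.4);print(u0,v0)
C=np.zeros((576,790,3),np.uint8);C[:A.shape[0],:A.shape[1]]=A;C[:B.shape[0],400:400+B.shape[1]]=B;cv2.imwrite('pics/w12.png',C)
E
```

```text
time: 2.32
tool_pos: [503.2, 75.8, 225.0]
[389.86297459 322.98307262]
259 187
```

View pics/w12.png

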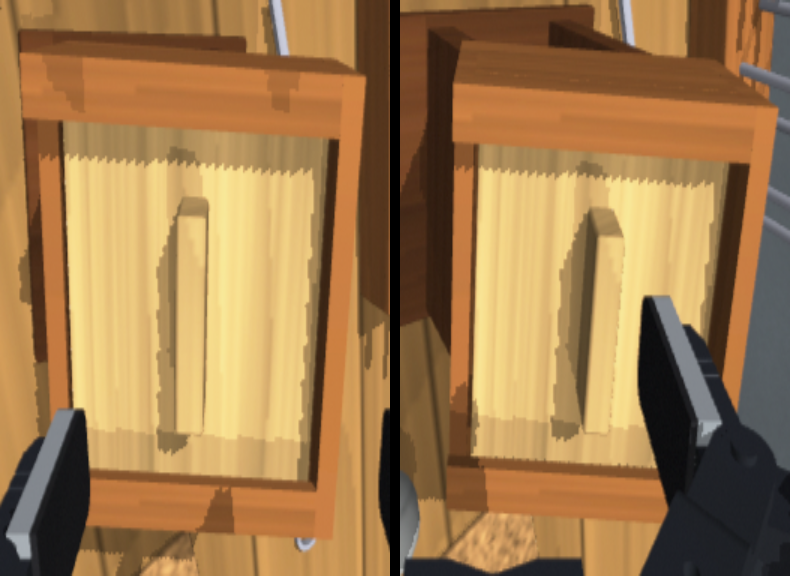

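The left and right halves show both views with the bar's top-face corners. In view 1 they are (302,230) and (300,320), in view 2 (407.7,285.8) and (397.7,367.4). The rail's outer top corners are also clear in both views.

```bash
python3 - <<'E'
from h import *
import pickle
c1,c2=[pickle.load(open(f'w{i}.pkl','rb')) for i in (1,2)]
A=lambda x,y:(165+x/1.5,140+y/2.4)
B=lambda x,y:(259+(x-400)/1.5,187+y/2.4)
P={}
for n,a,b in [('barU',(206,217),(623,237)),('barL',(202,433),(608,433)),('railTL',(22,52),(454,85)),('railTR',(364,76),(777,107)),('inTL',(63,121),(473,143)),('inTR',(340,139),(727,163)),('inBL',(66,470),(470,458))]:
    p,e=tri([ray(c1,A(*a)),ray(c2,B(*b))]);P[n]=p;print(n,p.round(1),'err',round(e,1))
d=P['barU']-P['barL'];print('barlen',np.linalg.norm(d),'yaw',np.arctan2(-d[0],d[1]))
d=P['railTR']-P['railTL'];print('rail',np.linalg.norm(d),'yaw',np.arctan2(d[1],d[0]),'slope',np.arcsin(d[2]/np.linalg.norm(d)))
# assuming slope .5: express in case axes relative to bar mid
R=Rcase(-.125);m=(P['barU']+P['barL'])/2
for k in P: print(k,(R.T@(P[k]-m)).round(1))
E
```

```text
barU [594.9  41.4 183.8] err 0.2
barL [582.2 -25.4 186. ] err 0.1
railTL [533.2  94.5 138. ] err 0.5
railTR [664.7  72.3 211.9] err 0.1
inTL [547.5  69.  124.5] err 1.8
inTR [671.5  45.3 183.4] err 3.0
inBL [522.  -38.2 141.6] err 0.3
barlen 68.0889941422732 yaw -0.18853981836159486
rail 152.41629771007908 yaw -0.16764759434582482 slope 0.5061315595570408
barU [ 1.4 34.  -2. ]
barL [ -1.4 -34.    2. ]
railTL [-80.1  78.9  -9.7]
railTR [72.2 73.2 -8.7]
inTL [-71.4  55.4 -29.8]
inTR [ 67.4  47.4 -38.5]
inBL [-73.7 -54.1  -9.1]
```

```bash
python3 - <<'E'
from h import *
R=Rtool(-.165);m=np.array([588.5,8,185])-7*R[:,1]*1
print(m);plan(H(R,m-50*R[:,2]))
E
```

```text
[582.44035517   9.00901487 181.64402123]
rows 3 min 2.02 : -17.98 18.23 10.15 0.0001 -0.0082 0.0141 | path [[504.0, 75.0, 226.0], [518.0, 60.0, 226.0], [532.0, 44.0, 226.0], [545.0, 29.0, 226.0], [559.0, 13.0, 226.0]]
```

```bash

python3 shift.py '-18 18.2 10.1 0 -.008 .014; -18 18.2 10.1 0 -.008 .014; -18 18.2 10.1 0 -.008 .014; 0 0 0 0 0 0; 0 0 0 0 0 0'
python3 - <<'E'
from h import *
import pickle
T=state();c=camrig.calibration('wrist');im=camrig.camera('wrist')[:,:,::-1];cv2.imwrite('pics/w3.png',im);pickle.dump(c,open('w3.pkl','wb'))
t=cv2.imread('pics/top0.png')[145:260,255:370]
cv2.imwrite('pics/w3t.png',np.hstack([cv2.resize(im[100:400,170:470],(400,600)),cv2.resize(t,(400,600))]))
E
```

```text
time: 2.78
tool_pos: [560.3, 10.6, 225.2]
tcp_rot: [[0.168, 0.865, 0.472], [0.986, -0.148, -0.08], [0.0, 0.479, -0.878]]
wrist_force: [0.9, 1.0, 0.6]
opening: 85.3
grip_force: 0.0
```

View pics/w3t.png

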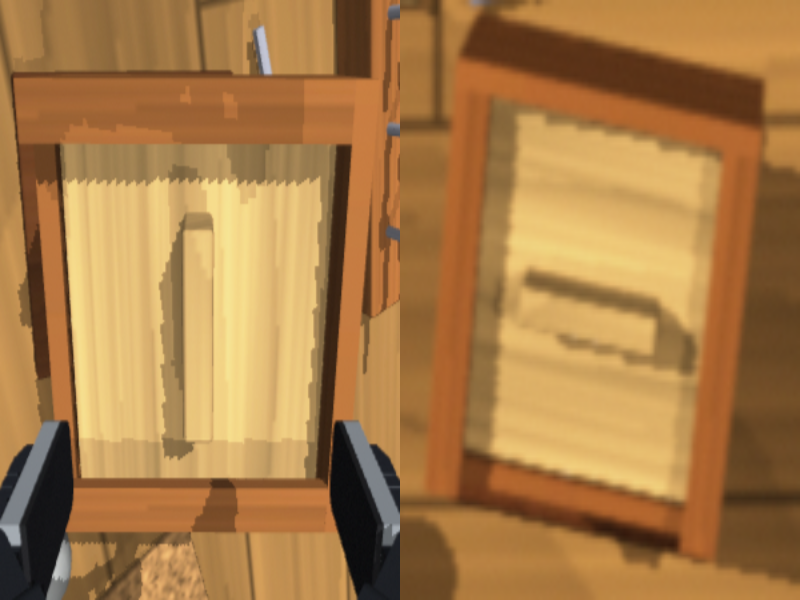

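The bar and the rails are now square to the tool. The bar's top face has corners (308..329, 214) and (308..329, 320) in w3 pixels, so the yaw is about -0.168.

```bash
python3 - <<'E'
from h import *
import pickle
c1,c2,c3=[pickle.load(open(f'w{i}.pkl','rb')) for i in (1,2,3)]
T=state()
f=lambda x,y:(170+x*.75,100+y*.5)
U=tri([ray(c1,(302,230)),ray(c2,(407.7,285.8)),ray(c3,f(212.5,228))])
L=tri([ray(c1,(299.7,320.4)),ray(c2,(397.7,367.4)),ray(c3,f(212,440))])
Ul=tri([ray(c1,(285,230)),ray(c3,f(184,228))]);Ll=tri([ray(c1,(283,320.4)),ray(c3,f(184,440))])
for p,e in (U,L,Ul,Ll): print((np.linalg.inv(T)@np.r_[p,1])[:3].round(1),p.round(1),round(e,1))
rT=tri([ray(c1,(179.7,161.7)),ray(c2,(295,222.4)),ray(c3,f(14,76))]);rR=tri([ray(c1,(407.7,171.7)),ray(c2,(510.3,231.6)),ray(c3,f(378,78))])
for p,e in (rT,rR): print('rail',(np.linalg.inv(T)@np.r_[p,1])[:3].round(1),p.round(1),round(e,1))
E
```

```text
[36.3  6.  49.3] [594.3  42.3 184.9] 0.5
[-32.6   6.2  48.2] [582.4 -25.5 185.8] 0.2
[34.7 -6.2 55.7] [586.4  42.  173.3] 0.5
[-41.6  -7.7  63.2] [575.9 -33.6 166. ] 0.0
rail [ 78.  -76.7  56.1] [532.9  95.  139.3] 0.7
rail [77.7 75.4 56.3] [664.5  72.4 211.9] 0.2
```

```bash

python3 shift.py '0 -.9 20 0 0 0; 0 0 20 0 0 0; 0 0 15 0 0 0; 0 0 10 0 0 0; 0 0 0 0 0 0' 24
for r in 1 2; do python3 shift.py '0 0 2 0 0 0; 0 0 0 0 0 0'|grep -E 'pos|force|open'; done
python3 - <<'E'
from h import *
im=camrig.camera('wrist')[:,:,::-1];cv2.imwrite('pics/w4.png',im)
E
```

```text
time: 3.25
tool_pos: [588.8, 7.2, 166.0]
tcp_rot: [[0.166, 0.867, 0.471], [0.986, -0.146, -0.079], [0.0, 0.477, -0.879]]
wrist_force: [0.0, -0.1, -1.2]
opening: 25.4
grip_force: 0.0
tool_pos: [590.0, 6.8, 166.7]
wrist_force: [-0.5, -0.9, 0.9]
opening: 24.1
grip_force: 0.0
tool_pos: [591.0, 6.4, 164.8]
wrist_force: [0.1, -0.1, -1.1]
opening: 24.2
grip_force: 0.0
```

View pics/w4.png

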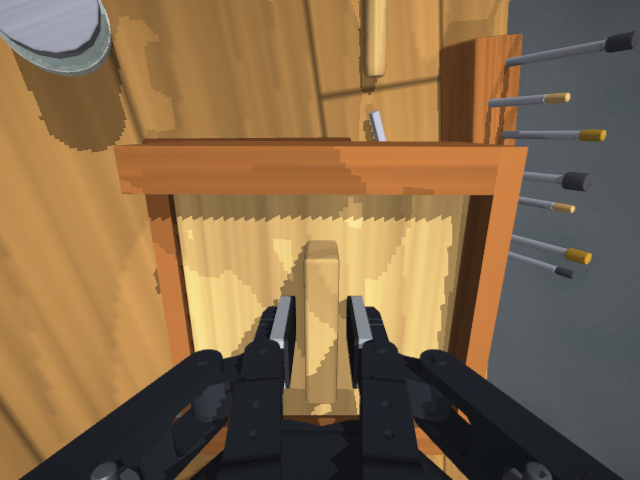

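The bar stands midway between the pads (columns 305 to 338, pads at 290 and 350), with no contact yet. I feel for the lid in 1 mm steps.

```bash

for r in 1 2 3; do python3 shift.py '0 0 1 0 0 0; 0 0 0 0 0 0'|grep -E 'pos|force'; done
```

```text
tool_pos: [591.4, 6.3, 163.5]
wrist_force: [0.1, 0.2, -1.0]
grip_force: 0.0
tool_pos: [591.8, 6.2, 162.3]
wrist_force: [-0.5, 1.2, 0.3]
grip_force: 0.0
tool_pos: [592.3, 6.1, 161.4]
wrist_force: [0.2, -0.7, 0.3]
grip_force: 0.0
```

```bash

python3 shift.py '0 0 0 0 0 0; 0 0 0 0 0 0; 0 0 0 0 0 0; 0 0 0 0 0 0; 0 0 0 0 0 0' 5
```

```text
time: 4.55
tool_pos: [592.2, 6.2, 161.7]
tcp_rot: [[0.167, 0.865, 0.473], [0.986, -0.147, -0.08], [0.001, 0.479, -0.878]]
wrist_force: [-5.5, 0.0, 3.1]
opening: 12.6
grip_force: 59.2
```

```bash

python3 shift.py '0 0 -2 0 0 0; 0 0 -2 0 0 0;0 0 -2 0 0 0; 0 0 -1.5 0 0 0; 0 0 0 0 0 0'
python3 - <<'E'
from h import *
im=camrig.camera('wrist')[:,:,::-1];cv2.imwrite('pics/w5.png',im)
E
```

```text
time: 4.97
tool_pos: [588.7, 6.7, 168.5]
tcp_rot: [[0.167, 0.865, 0.473], [0.986, -0.147, -0.08], [0.001, 0.48, -0.877]]
wrist_force: [0.6, -0.4, -1.1]
opening: 12.6
grip_force: 58.4
```

View pics/w5.png

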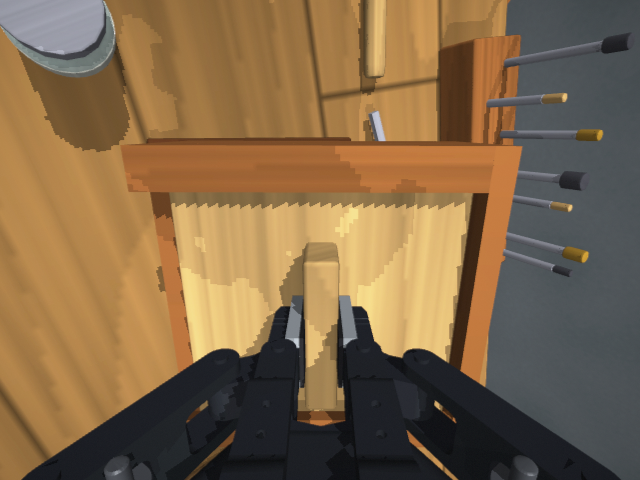

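The lid has risen off the ledges with the bar held (the shadow line under the upper rail moved up) and there is no load. I slide it downhill, watching the force.

```bash

python3 shift.py '0 -5 0 0 0 0; 0 -5 0 0 0 0; 0 -5 0 0 0 0; 0 -5 0 0 0 0; 0 0 0 0 0 0'
```

```text
time: 5.43
tool_pos: [570.3, 9.9, 157.8]
tcp_rot: [[0.167, 0.866, 0.472], [0.986, -0.147, -0.079], [0.0, 0.478, -0.878]]
wrist_force: [0.2, 0.5, -1.1]
opening: 13.3
grip_force: 58.5
```

```bash

python3 shift.py '0 -12 0 0 0 0; 0 -12 0 0 0 0; 0 -12 0 0 0 0; 0 -12 0 0 0 0; 0 -12 0 0 0 0' | grep -E 'pos|force'
python3 shift.py '0 -12 0 0 0 0; 0 -12 0 0 0 0; 0 -12 0 0 0 0; 0 -12 0 0 0 0; 0 0 0 0 0 0' | grep -E 'pos|force'
python3 shift.py '0 -20 0 0 0 0; 0 -20 0 0 0 0; 0 0 0 0 0 0; 0 0 0 0 0 0'
python3 - <<'E'
from h import *
R=Rcase(-.168);print(R.T@(state()[:3,3]-[588.7,6.7,168.5]))
# lay plan: up & flat over mat
E
```

```text
tool_pos: [519.0, 18.5, 129.6]
wrist_force: [0.0, 0.3, -2.1]
grip_force: 58.7
tool_pos: [476.2, 25.8, 105.6]
wrist_force: [-0.4, -0.6, -2.4]
grip_force: 58.7
time: 6.6
tool_pos: [443.5, 31.4, 87.9]
tcp_rot: [[0.167, 0.865, 0.473], [0.986, -0.146, -0.079], [0.001, 0.48, -0.877]]
wrist_force: [0.3, -0.1, -1.3]
opening: 12.9
grip_force: 58.9
[-1.67932862e+02  7.33848614e-02 -9.47104244e-02]
```

```bash

python3 shift.py '0 0 -30 0 0 0; 0 0 -30 0 0 0; 0 0 -30 0 0 0; 0 0 -30 0 0 0; 0 0 0 0 0 0' | grep -E 'pos|force|open'
python3 - <<'E'
from h import *
plan(H(Rtool(.15,0),[536,-314,110]),n=16)
E
```

```text
tool_pos: [387.6, 41.1, 199.6]
wrist_force: [1.0, -0.6, 0.7]
opening: 12.9
grip_force: 59.4
rows 16 min 9.67 : -22.05 7.8 8.17 0.0315 0.0049 -0.0194 | path [[388.0, 41.0, 200.0], [418.0, -52.0, 184.0], [454.0, -142.0, 164.0], [493.0, -230.0, 140.0], [536.0, -314.0, 110.0]]
```

```bash

python3 shift.py '-22 7.8 8.2 .0315 .005 -.0194; -22 7.8 8.2 .0315 .005 -.0194; -22 7.8 8.2 .0315 .005 -.0194; -22 7.8 8.2 .0315 .005 -.0194; -22 7.8 8.2 .0315 .005 -.0194' | grep -E 'pos|force|open'
python3 shift.py '-22 7.8 8.2 .0315 .005 -.0194; -22 7.8 8.2 .0315 .005 -.0194; -22 7.8 8.2 .0315 .005 -.0194; -22 7.8 8.2 .0315 .005 -.0194; -22 7.8 8.2 .0315 .005 -.0194' | grep -E 'pos|force|open'
python3 shift.py '-22 7.8 8.2 .0315 .005 -.0194; -22 7.8 8.2 .0315 .005 -.0194; -22 7.8 8.2 .0315 .005 -.0194; -22 7.8 8.2 .0315 .005 -.0194; -22 7.8 8.2 .0315 .005 -.0194' | grep -E 'pos|force|open'
python3 shift.py '-22 7.8 8.2 .0315 .005 -.0194; 0 0 0 0 0 0; 0 0 0 0 0 0'
python3 - <<'E'
from h import *
plan(H(Rtool(.15,0),[536,-314,30]))
im=camrig.camera('scene')[:,:,::-1];t=camrig.camera('top')[:,:,::-1]
cv2.imwrite('pics/p1.png',np.hstack([im[100:480,60:440],cv2.resize(t[120:340,240:560],(420,380),interpolation=2)]))
E
```

```text
tool_pos: [425.8, -77.1, 173.6]
wrist_force: [1.2, 0.9, -1.5]
opening: 12.8
grip_force: 59.2
tool_pos: [471.4, -189.2, 146.1]
wrist_force: [0.5, 0.4, -0.8]
opening: 13.0
grip_force: 59.2
tool_pos: [522.6, -296.1, 110.9]
wrist_force: [-0.5, -0.6, -2.6]
opening: 13.0
grip_force: 59.2
time: 8.52
tool_pos: [533.0, -316.0, 101.9]
tcp_rot: [[-0.148, 0.989, -0.009], [0.989, 0.148, 0.002], [0.004, -0.009, -1.0]]
wrist_force: [-0.6, 0.7, -1.7]
opening: 13.2
grip_force: 59.3
rows 2 min 1.76 : 0.71 1.81 35.96 -0.0045 -0.0019 -0.0006 | path [[533.0, -316.0, 102.0], [534.0, -316.0, 84.0], [534.0, -315.0, 66.0], [535.0, -314.0, 48.0], [536.0, -314.0, 30.0]]
```

View pics/p1.png

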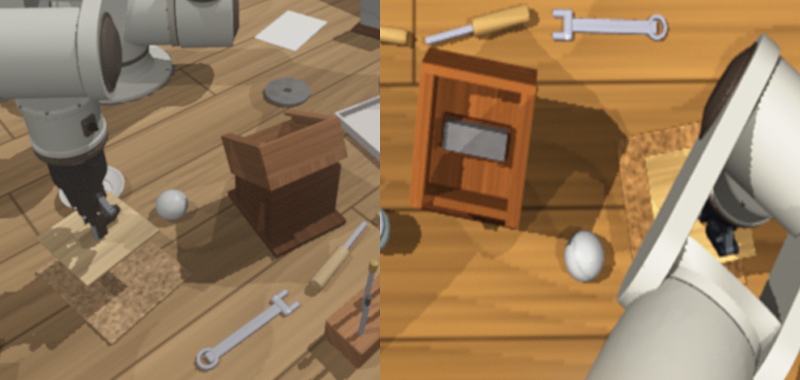

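The lid hangs level over the mat, and the top view now shows the grey hone in the open case at about (603,201) in top-camera pixels. I lower the lid.

```bash

python3 shift.py '1.4 3.6 30 -.009 -.004 -.001; 0 0 30 0 0 0; 0 0 14 0 0 0; 0 0 6 0 0 0; 0 0 0 0 0 0'
for i in 1 2 3 4; do python3 shift.py '0 0 1.5 0 0 0; 0 0 0 0 0 0' | grep -E 'pos|wrist'; done
```

```text
time: 9.03
tool_pos: [535.0, -312.4, 23.3]
tcp_rot: [[-0.15, 0.989, 0.001], [0.989, 0.15, -0.001], [-0.001, 0.001, -1.0]]
wrist_force: [0.2, 0.7, -1.9]
opening: 13.1
grip_force: 59.4
tool_pos: [535.9, -313.3, 23.8]
wrist_force: [-1.2, 0.8, -2.8]
tool_pos: [535.6, -313.1, 21.5]
wrist_force: [-0.1, 0.3, -2.1]
tool_pos: [535.4, -313.0, 19.3]
wrist_force: [0.1, -0.7, -2.2]
tool_pos: [535.3, -312.9, 17.5]
wrist_force: [0.9, 0.2, -2.3]
```

```bash

for i in 1 2 3 4; do python3 shift.py '0 0 1 0 0 0; 0 0 0 0 0 0' | grep -E 'pos|wrist'; done
```

```text
tool_pos: [535.3, -312.9, 16.5]
wrist_force: [-0.1, 0.1, -1.8]
tool_pos: [535.3, -312.9, 15.5]
wrist_force: [0.1, -0.2, -2.4]
tool_pos: [535.3, -312.9, 14.5]
wrist_force: [-0.9, -0.1, -1.3]
tool_pos: [535.3, -312.9, 13.5]
wrist_force: [0.8, -0.3, -1.6]
```

```bash

for i in 1 2 3; do python3 shift.py '0 0 .7 0 0 0; 0 0 0 0 0 0' | grep -E 'pos|wrist'; done
```

```text
tool_pos: [535.3, -312.9, 13.0]
wrist_force: [-0.2, -0.1, -0.9]
tool_pos: [535.4, -313.0, 12.7]
wrist_force: [-1.1, 1.6, 3.6]
tool_pos: [535.4, -313.0, 12.7]
wrist_force: [-6.5, 3.9, 13.5]
```

Contact at 12.7 mm, the height expected. I back off slightly, open, and withdraw.

```bash

python3 shift.py '0 0 -.7 0 0 0; 0 0 0 0 0 0' | grep -E 'pos|wrist'
python3 shift.py '0 0 0 0 0 0; 0 0 0 0 0 0; 0 0 -1 0 0 0; 0 0 0 0 0 0; 0 0 0 0 0 0' 40
python3 shift.py '0 0 -10 0 0 0; 0 0 -30 0 0 0; 0 0 -40 0 0 0; 0 0 -40 0 0 0; 0 0 0 0 0 0'
python3 - <<'E'
from h import *
import pickle
c=camrig.calibration('wrist');cv2.imwrite('pics/w6.png',camrig.camera('wrist')[:,:,::-1]);pickle.dump(c,open('w6.pkl','wb'))
# hone view pose: above box middle. bar/lid centre start -> hone approx
R=Rtool(-.168);TL=np.array([592.2,6.2,161.7])
plan(H(Rtool(-.1,.2),np.array([545,-20,300])),n=16)
print('grasp-frame view', TL-85*R[:,2])
E
```

```text
tool_pos: [535.4, -313.0, 12.7]
wrist_force: [-3.0, 2.5, 9.4]
time: 11.45
tool_pos: [535.4, -313.0, 13.3]
tcp_rot: [[-0.15, 0.989, 0.001], [0.989, 0.15, -0.001], [-0.002, 0.001, -1.0]]
wrist_force: [0.3, -1.0, 0.6]
opening: 39.9
grip_force: 0.0
time: 11.87
tool_pos: [537.4, -314.4, 142.5]
tcp_rot: [[-0.15, 0.989, 0.01], [0.989, 0.15, -0.008], [-0.009, 0.009, -1.0]]
wrist_force: [1.1, -0.4, 1.9]
opening: 39.9
grip_force: 0.0
rows 16 min 8.18 : 18.28 2.04 -10.07 -0.012 -0.0012 0.0156 | path [[537.0, -314.0, 139.0], [535.0, -240.0, 179.0], [536.0, -166.0, 219.0], [539.0, -93.0, 259.0], [545.0, -20.0, 300.0]]
grasp-frame view [552.02255842  13.0140376  236.29451776]
```

```bash
python3 - <<'E'
from h import *
R=Rtool(-.168);TL=np.array([592.2,6.2,161.7])
plan(H(R,TL-115*R[:,2]),n=13)
E
```

```text
rows 13 min 8.58 : 25.14 2.38 -9.76 -0.0376 -0.0057 0.0241 | path [[537.0, -314.0, 139.0], [533.0, -232.0, 170.0], [532.0, -149.0, 201.0], [534.0, -67.0, 231.0], [538.0, 15.0, 263.0]]
```

```bash

python3 shift.py '25 2.4 -9.8 -.0376 -.0057 .0241; 25 2.4 -9.8 -.0376 -.0057 .0241; 25 2.4 -9.8 -.0376 -.0057 .0241; 25 2.4 -9.8 -.0376 -.0057 .0241; 25 2.4 -9.8 -.0376 -.0057 .0241' 60 | grep -E 'pos|force|open'
python3 shift.py '25 2.4 -9.8 -.0376 -.0057 .0241; 25 2.4 -9.8 -.0376 -.0057 .0241; 25 2.4 -9.8 -.0376 -.0057 .0241; 25 2.4 -9.8 -.0376 -.0057 .0241; 25 2.4 -9.8 -.0376 -.0057 .0241' | grep -E 'pos|force|open'
python3 shift.py '25 2.4 -9.8 -.0376 -.0057 .0241; 25 2.4 -9.8 -.0376 -.0057 .0241; 25 2.4 -9.8 -.0376 -.0057 .0241; 0 0 0 0 0 0; 0 0 0 0 0 0'
cat > look.py <<'E'
from h import *
import pickle,sys
n=sys.argv[1];c=camrig.calibration('wrist');im=camrig.camera('wrist')[:,:,::-1].copy();T=state()
cv2.imwrite(f'pics/{n}.png',im);pickle.dump((c,T),open(n+'.pkl','wb'))
hsv=cv2.cvtColor(im,cv2.COLOR_BGR2HSV);m=cv2.inRange(hsv,(0,0,60),(180,70,230))
u,v=proj(c,[592,6,145]);print('expect',u,v)
ct=[k for k in cv2.findContours(cv2.morphologyEx(m,2,np.ones((3,3))),0,2)[0] if cv2.contourArea(k)>600]
for k in ct:
    r=cv2.minAreaRect(k)
    if abs(r[0][0]-u)<80 and abs(r[0][1]-v)<80: print(cv2.contourArea(k),r,cv2.boxPoints(r).round(1).tolist(), cv2.approxPolyDP(k,4,True)[:,0].tolist())
E
python3 look.py h1
python3 shift.py '20 -30 0 0 0 0; 20 -30 0 0 0 0; 0 0 0 0 0 0; 0 0 0 0 0 0' | grep pos
python3 look.py h2
```

```text
tool_pos: [530.2, -185.9, 182.1]
wrist_force: [0.5, 0.9, 1.1]
opening: 59.7
grip_force: 0.0
tool_pos: [531.5, -60.1, 230.4]
wrist_force: [0.4, 0.1, 0.3]
opening: 59.8
grip_force: 0.0
time: 13.17
tool_pos: [535.3, 15.5, 259.6]
tcp_rot: [[0.165, 0.868, 0.468], [0.986, -0.146, -0.075], [0.003, 0.474, -0.88]]
wrist_force: [-0.1, 0.2, -0.0]
opening: 60.1
grip_force: 0.0
expect 315.6780569954142 236.00179145077212
3582.0 ((323.5, 234.0), (102.0, 37.0), 90.0) [[305.0, 183.0], [342.0, 183.0], [342.0, 285.0], [305.0, 285.0]] [[307, 183], [307, 284], [339, 285], [342, 186]]
tool_pos: [489.6, 62.5, 230.0]
expect 386.16952931352847 278.83188447354615
3498.5 ((395.8713073730469, 291.712890625), (132.33995056152344, 49.552852630615234), 84.2894058227539) [[364.6000061035156, 228.3000030517578], [413.8999938964844, 223.39999389648438], [427.1000061035156, 355.1000061035156], [377.79998779296875, 360.0]] [[378, 227], [374, 322], [386, 323], [387, 302], [392, 301], [412, 346], [411, 356], [418, 356], [426, 344], [408, 310], [415, 234], [408, 227]]
```

```bash
python3 - <<'E'
import cv2,numpy as np
a=cv2.imread('pics/h1.png')[150:310,230:430];b=cv2.imread('pics/h2.png')[200:360,300:500]
cv2.imwrite('pics/h12.png',np.hstack([cv2.resize(k,(400,480),interpolation=2) for k in (a,b)]))
E
```

View pics/h12.png

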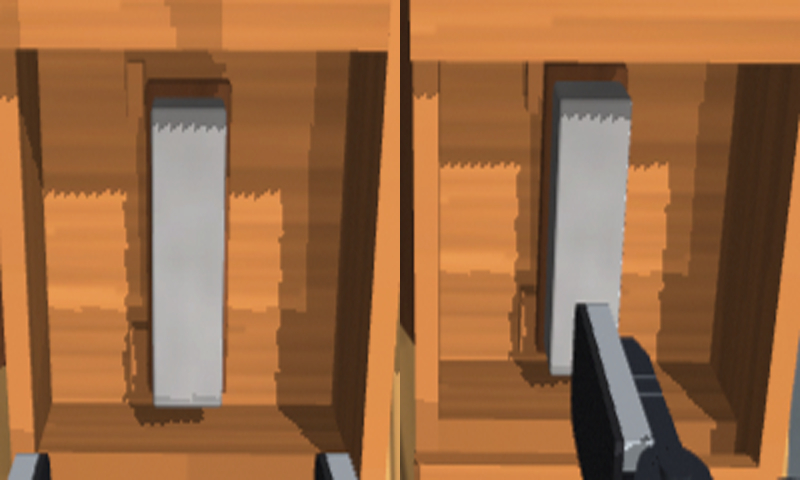

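The crops show the stone's top face: in h1 (306.5..343, 186) to (307..340, 285), in h2 TL (380.5,232.7), TR (415,233.3), BL (375,325). It is well aligned with the tool.

```bash
python3 - <<'E'
from h import *
import pickle
(c1,T1),(c2,T2)=[pickle.load(open(f'h{i}.pkl','rb')) for i in (1,2)]
T=state();a=lambda x,y:(230+x/2,150+y/3);b=lambda x,y:(300+(x-400)/2,200+y/3)
Q=[]
for n,p,q in [('TL',(153,108),(561,98)),('TR',(226,108),(630,100)),('BL',(154,406),(550,375))]:
    P,e=tri([ray(c1,a(*p)),ray(c2,b(*q))]);Q.append(P);print(n,P.round(1),round(e,1),'tool',(np.linalg.inv(T)@np.r_[P,1])[:3].round(1),'case',(Rcase(-.168).T@(P-[592.2,6.2,161.7])).round(1))
E
```

```text
TL [593.   47.9 141.2] 0.0 tool [  3.1  48.7 127.9] case [-15.3  41.3 -15.1]
TR [618.1  43.4 154.7] 0.3 tool [  2.8  77.6 128.1] case [ 13.6  41.  -15.4]
BL [576.8 -36.2 143.4] 0.2 tool [-82.6  48.2 124.8] case [-15.9 -44.4 -12.1]
```

```bash

python3 shift.py '-20 31.5 0 0 0 0; -20 31.5 0 0 0 0; 0 0 0 0 0 0' 50 | grep pos
python3 - <<'E'
from h import *
m=np.array([592.2,6.2,161.7])+Rcase(-.168)@[-1.1,-1.6,-13.5]
T=state();print((np.linalg.inv(T)@np.r_[m,1])[:3]); plan(H(Rtool(-.168),m+17*Rtool(-.168)[:,2]),n=5)
E
```

```text
tool_pos: [542.3, 9.0, 263.6]
[  3.87387768  -6.02487988 126.73676865]
rows 5 min 3.51 : 0.78 -1.23 28.75 -0.0005 -0.0001 -0.0008 | path [[542.0, 9.0, 264.0], [558.0, 7.0, 231.0], [574.0, 6.0, 199.0], [590.0, 4.0, 167.0], [605.0, 2.0, 134.0]]
```

```bash

python3 shift.py '0 0 0 0 0 0; 0 0 0 0 0 0' | grep pos
python3 - <<'E'
from h import *
m=np.array([592.2,6.2,161.7])+Rcase(-.168)@[-1.1,-1.6,-13.5]
T=state();print((np.linalg.inv(T)@np.r_[m,1])[:3]); plan(H(Rtool(-.168),m+17*Rtool(-.168)[:,2]),n=5)
E
```

```text
tool_pos: [538.5, 12.4, 260.1]
[1.01213293e+00 5.00752042e-02 1.25773423e+02]
rows 5 min 3.48 : 0.22 -0.07 28.55 -0.0015 -0.0004 -0.0007 | path [[538.0, 12.0, 260.0], [555.0, 10.0, 229.0], [572.0, 7.0, 197.0], [589.0, 5.0, 166.0], [605.0, 2.0, 134.0]]
```

```bash

python3 shift.py '1 0 30 -.007 -.002 -.004; 0 0 30 0 0 0; 0 0 30 0 0 0; 0 0 25 0 0 0; 0 0 0 0 0 0'
python3 shift.py '0 0 10 0 0 0; 0 0 10 0 0 0; 0 0 5 0 0 0; 0 0 0 0 0 0' | grep -E 'pos|wrist'
python3 shift.py '0 0 2 0 0 0; 0 0 0 0 0 0'  | grep -E 'pos|wrist'
```

```text
time: 14.43
tool_pos: [591.7, 5.7, 154.2]
tcp_rot: [[0.165, 0.869, 0.467], [0.986, -0.145, -0.079], [-0.001, 0.474, -0.881]]
wrist_force: [-0.4, 0.0, -1.3]
opening: 49.7
grip_force: 0.0
tool_pos: [604.6, 3.7, 137.3]
wrist_force: [1.1, 0.3, 0.3]
tool_pos: [605.6, 3.5, 136.4]
wrist_force: [0.4, 0.3, -0.5]
```

```bash

python3 - <<'E'
from h import *
print((Rcase(-.168).T@(state()[:3,3]-[592.2,6.2,161.7])).round(1))
E
python3 shift.py '0 0 0 0 0 0; 0 0 0 0 0 0; 0 0 0 0 0 0; 0 0 0 0 0 0; 0 0 0 0 0 0' 20
```

```text
[ -0.1  -0.4 -28.8]
time: 15.35
tool_pos: [605.3, 3.6, 136.6]
tcp_rot: [[0.165, 0.865, 0.474], [0.986, -0.144, -0.079], [-0.0, 0.48, -0.877]]
wrist_force: [-8.0, 0.4, 5.6]
opening: 28.7
grip_force: 60.3
```

```bash

python3 shift.py '0 0 -10 0 0 0; 0 0 -30 0 0 0; 0 0 -40 0 0 0; 0 0 -40 0 0 0; 0 0 0 0 0 0'
python3 - <<'E'
from h import *
plan(H(Rtool(-.157,0),[596,326,110]),n=14)
E
```

```text
time: 15.77
tool_pos: [548.1, 13.5, 249.7]
tcp_rot: [[0.164, 0.861, 0.482], [0.986, -0.144, -0.08], [0.0, 0.488, -0.873]]
wrist_force: [0.2, -0.1, -0.2]
opening: 28.9
grip_force: 60.2
rows 14 min 8.45 : 22.59 -2.74 9.7 0.0365 0.0001 -0.0006 | path [[548.0, 13.0, 250.0], [567.0, 90.0, 215.0], [581.0, 168.0, 180.0], [591.0, 247.0, 144.0], [596.0, 326.0, 110.0]]
```

```bash

python3 shift.py '25 0 0 0 0 0; 35 0 0 0 0 0; 35 0 0 0 0 0; 25 0 0 0 0 0; 0 0 0 0 0 0' | grep -E 'pos|wrist|grip'
python3 - <<'E'
from h import *
plan(H(Rtool(-.157,0),[596,326,110]),n=10)
E
```

```text
tool_pos: [568.3, 135.2, 241.5]
wrist_force: [1.2, -0.6, -2.5]
grip_force: 60.2
rows 10 min 5.71 : 19.28 -3.59 12.8 0.0501 0.0001 -0.0006 | path [[568.0, 135.0, 242.0], [581.0, 182.0, 209.0], [590.0, 229.0, 176.0], [595.0, 277.0, 142.0], [596.0, 326.0, 110.0]]
```

```bash

python3 shift.py '19.3 -3.6 12.8 .05 0 -.0006; 19.3 -3.6 12.8 .05 0 -.0006; 19.3 -3.6 12.8 .05 0 -.0006; 19.3 -3.6 12.8 .05 0 -.0006; 19.3 -3.6 12.8 .05 0 -.0006' | grep -E 'pos|wrist|grip'
python3 shift.py '19.3 -3.6 12.8 .05 0 -.0006; 19.3 -3.6 12.8 .05 0 -.0006; 19.3 -3.6 12.8 .05 0 -.0006; 19.3 -3.6 12.8 .05 0 -.0006; 19.3 -3.6 12.8 .05 0 -.0006' | grep -E 'pos|wrist|grip'
python3 shift.py '0 0 0 0 0 0; 0 0 0 0 0 0'
python3 - <<'E'
from h import *
plan(H(Rtool(-.157,0),[596,326,35]),n=3)
E
```

```text
tool_pos: [592.4, 225.7, 175.3]
wrist_force: [-0.2, 0.3, -2.2]
grip_force: 60.1
tool_pos: [599.9, 322.1, 109.3]
wrist_force: [0.2, -0.0, -2.3]
grip_force: 60.1
time: 17.18
tool_pos: [599.8, 321.6, 108.4]
tcp_rot: [[0.159, 0.987, -0.001], [0.987, -0.159, -0.002], [-0.003, -0.001, -1.0]]
wrist_force: [-0.9, -0.5, -2.8]
opening: 28.8
grip_force: 60.3
rows 3 min 1.79 : 1.27 -1.49 24.45 -0.0003 0.0009 -0.0008 | path [[600.0, 322.0, 108.0], [599.0, 323.0, 90.0], [598.0, 324.0, 72.0], [597.0, 325.0, 53.0], [596.0, 326.0, 35.0]]
```

Level over the tray. I verify with one picture while the hone is still held, then lower.

```bash

python3 shift.py '4 -4 25 0 .003 -.002; 0 0 25 0 0 0; 0 0 24 0 0 0; 0 0 0 0 0 0; 0 0 0 0 0 0' | grep -E 'pos|wrist'
python3 - <<'E'
from h import *
im=camrig.camera('wrist')[:,:,::-1];s=camrig.camera('scene')[:,:,::-1]
cv2.imwrite('pics/p2.png',np.hstack([cv2.resize(im,(400,300)),cv2.resize(s[100:460,60:540],(400,300))]))
E
```

```text
tool_pos: [596.5, 325.4, 35.9]
wrist_force: [-0.2, -0.2, -2.7]
```

View pics/p2.png

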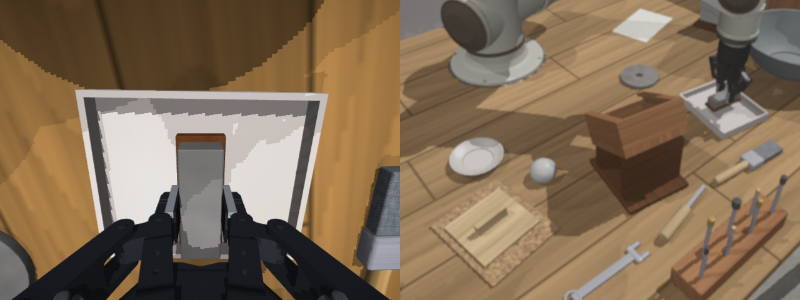

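The hone (left picture, at (200,190)) is held level in the middle of the tray. The lid (right picture, at (490,225)) lies flat and centred on the mat, bar up.

```bash

python3 shift.py '0 0 5 0 0 0; 0 0 5 0 0 0; 0 0 0 0 0 0; 0 0 0 0 0 0' | grep -E 'pos|wrist'
for i in 1 2 3 4; do python3 shift.py '0 0 1 0 0 0; 0 0 0 0 0 0' | grep -E 'pos|wrist'; done
```

```text
tool_pos: [596.6, 326.1, 25.2]
wrist_force: [0.4, 0.3, -3.2]
tool_pos: [596.8, 326.3, 24.3]
wrist_force: [0.3, 0.5, -3.6]
tool_pos: [596.7, 326.2, 23.2]
wrist_force: [-0.7, 0.2, -2.8]
tool_pos: [596.7, 326.2, 22.1]
wrist_force: [-0.1, 0.6, -3.7]
tool_pos: [596.7, 326.2, 21.1]
wrist_force: [1.0, -0.4, -3.0]
```

```bash

for i in 1 2 3 4; do python3 shift.py '0 0 .7 0 0 0; 0 0 0 0 0 0' | grep -E 'pos|wrist'; done
```

```text
tool_pos: [596.7, 326.1, 20.4]
wrist_force: [-1.1, 0.1, -3.1]
tool_pos: [596.7, 326.2, 19.8]
wrist_force: [0.1, -0.3, -3.6]
tool_pos: [596.7, 326.2, 19.1]
wrist_force: [-0.1, 0.3, -2.6]
tool_pos: [596.7, 326.2, 18.4]
wrist_force: [-0.1, -0.6, -3.1]
```

```bash

for i in 1 2 3 ; do python3 shift.py '0 0 .7 0 0 0; 0 0 0 0 0 0' | grep -E 'pos|wrist'; done
```

```text
tool_pos: [596.7, 326.2, 17.7]
wrist_force: [0.0, 0.2, -2.5]
tool_pos: [596.8, 326.2, 17.4]
wrist_force: [-2.0, -1.1, 2.0]
tool_pos: [596.8, 326.2, 17.4]
wrist_force: [-6.8, -2.9, 9.9]
```

Contact with the tray floor. I release and withdraw.

```bash

python3 shift.py '0 0 -.7 0 0 0; 0 0 0 0 0 0; 0 0 0 0 0 0; 0 0 0 0 0 0; 0 0 0 0 0 0' 50 | grep -E 'wrist|open'
python3 shift.py '0 0 -10 0 0 0; 0 0 -30 0 0 0; 0 0 -40 0 0 0; 0 0 -40 0 0 0; 0 0 0 0 0 0'
python3 shift.py '0 0 0 0 0 0; 0 0 0 0 0 0; 0 0 0 0 0 0'|head -2
python3 - <<'E'
from h import *
c=camrig.calibration('wrist');im=camrig.camera('wrist')[:,:,::-1];t=camrig.camera('top')[:,:,::-1].copy()
hsv=cv2.cvtColor(im,cv2.COLOR_BGR2HSV);m=cv2.inRange(hsv,(0,0,60),(180,70,170))
u,v=proj(c,[597,326,34]);print('expect stone',u,v)
for k in cv2.findContours(m,0,2)[0]:
    if cv2.contourArea(k)>800:
        r=cv2.minAreaRect(k)
        if abs(r[0][0]-u)<80: print(r,onz(c,r[0],34).round(1))
ct=camrig.calibration('top');h=cv2.cvtColor(t,cv2.COLOR_BGR2HSV);print('lid expect px',proj(ct,[536,-314,12]))
cv2.imwrite('pics/end.png',t)
a=cv2.cvtColor(cv2.imread('pics/top0.png'),cv2.COLOR_BGR2GRAY);b=cv2.cvtColor(t,cv2.COLOR_BGR2GRAY)
d=(cv2.absdiff(a,b)>25).astype(np.uint8)
for n,(x,y) in dict(nugget=(397,268),dish=(443,338),wrench=(415,135),gouge=(318,134),lid=(469,243),disc=(185,341),jar=(232,250),brush=(210,135)).items(): print(n,d[y-18:y+18,x-18:x+18].mean().round(2))
E
```

```text
wrist_force: [-0.2, 0.4, 0.1]
opening: 50.0
time: 20.7
tool_pos: [599.1, 327.2, 146.9]
tcp_rot: [[0.157, 0.988, 0.011], [0.988, -0.157, 0.005], [0.007, 0.01, -1.0]]
wrist_force: [0.7, 0.8, 2.4]
opening: 49.8
grip_force: 0.0
time: 20.95
tool_pos: [596.2, 325.9, 136.1]
expect stone 321.084298806012 245.13945114540812
((276.18377685546875, 398.8968505859375), (47.53762435913086, 47.19844055175781), 82.50414276123047) [534.2 188.3  34. ]
((321.5, 245.0), (120.0, 41.0), 90.0) [597.3 326.1  34. ]
((320.4695739746094, 250.96861267089844), (232.15780639648438, 206.4959259033203), 0.8859465718269348) [595.8 321.4  34. ]
lid expect px [470.34879609 242.95876141]
nugget 0.35
dish 0.25
wrench 0.0
gouge 0.0
lid 0.91
disc 0.14
jar 0.23
brush 0.0
```

```bash
python3 -c "
from bench import env, camrig
print(env.finish_job())"
```

```text
the job is handed in; nothing more can be done
None
```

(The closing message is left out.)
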